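Close up the tasting corner: caps, carrier, coasters

ROBOT

A 6-joint arm with a two-finger parallel gripper is mounted at the origin on the work surface. World frame = base frame: x ahead of the robot, y to its left, z up, the work surface at z = 0. Lengths are in mm, angles in degrees, forces in N, time in s.
With the tool pointing down it reaches from about 350 to 850 mm from the base axis. Payload 8.1 kg.
Tool frame: the origin (TCP) lies midway between the tips of the shut fingers; the grasp point (between the pads) lies 19 mm behind it (r.pinch_z is the distance from the TCP to the grasp point, in mm); z points along the fingers, y is the line along which they close (so a half turn about z gives the same grasp; the last joint's range is limited). The gripper opens to 85 mm and grips with 20 to 120 N. Pads are 22 mm wide; open, the fingers measure 114 mm over their backs; the gripper's body (76 mm by 85 mm) begins 54 mm behind the grasp point. The pads swing forward as they close: fully open they stand 13 mm farther back than shut.
Start: joints at [-70.611, 7.471, 85.268, -0, 87.261, -4.893], TCP at [246.756, -546.916, 231.292] pointing down, gripper open.
Joint ranges: [-169.43, 169.43], [-51.17, 129.36], [1.28, 143.12], [-76.62, 256.62], [0, 156.53], [-152.29, 152.29]. Speed limits (degrees/s): [136.94, 136.94, 159.86, 180, 180, 180].

INTERFACE

Orientations are given as [roll, pitch, yaw] about the fixed x, y, z axes, in that order (R = Rz(yaw) Ry(pitch) Rx(roll)).
In Python, from bench import r gives the robot as it stands.
- The arm moves only by the shell command python3 -m jog 'ROWS' [OPENING] [FORCE]. ROWS is JSON, one flat list of numbers, 6 for each row, row after row: the shift along the tool's x, y, z in m, then the turn, a rotation vector about the tool's x, y, z in rad. A call has 1 to 8 rows; each row is the pose to reach, as a shift and turn from the pose commanded when the call began, along the tool's axes at that moment; what a row does not reach only later rows make up. A row lasts 1/8 s, in which the tool goes at most 62.5 mm and 10.7 degrees, less where a joint would pass 70% of its speed; a pose out of reach is approached as far as the arm can. A call with a gripper value outside its range is refused whole. OPENING is the opening, from -1 (shut) to 1 (fully open), set as the call begins (- or left out, the last holds). The fingers move at their own pace and stop on an object; FORCE is the grip in N (left out, the last holds). Time passes only in rows, so rows that repeat a pose let the fingers close. It gives the time, the measured TCP pose, the force, the opening and the grip force at its end, in the units of the state.
- r.sense(): the state, without advancing time (a new reading comes with each control period).
- r.snapshot(name): name is "side" or "top" or "wrist"; returns a dict with "pixels" (420x560x3 uint8, red, green, blue), "range_z" (420x560 float32, mm along the optical axis (not along the pixel's ray), 0 where there is no reading), "K" (3x3 intrinsics, pixels), "rvec" (rotation vector, rad) and "tvec" (3), from world to camera coordinates, as OpenCV has them. Camera axes: x right, y down, z forward; pixel columns grow to the right and rows downward; lengths in mm; the calibration is good to about 2 mm. A picture is of the moment at which its call begins.
- r.hand_in(): hands the job in; it is judged then, once.
Trained networks look in a picture, given as the dict that the camera call returned (one of the last four; its "shot" number tells which), for a name from the list of things; names that differ only in an ending like _2 or _b are one class to them, and where a whole thing is asked for, a point or a joint stands for the part that bears it (a point fixed in the world has none). Each returns a list of dicts, best first, with "score" (0 to 1); they miss things now and then, are a little off and sometimes report something else, mostly with a low value. They report only what shows in the picture. A call takes as long as a camera call. They do not tell look-alikes from the thing itself.
- r.look_for(picture, target): "bbox" ([left, top, right, bottom] in pixels, round what is visible of it).
- r.outline_of(picture, target): "region" (420x560 bool, what is visible of it) and "bbox" ([left, top, right, bottom] in pixels, round what is visible of it).
The state is a dict: "time": time; "joint_pos": joint angles; "qd": joint speeds; "joint_efforts": joint torques, N m; "tool_pos": TCP position; "tcp_rot": TCP orientation; "ft_force": force on the tool from outside, world axes, zero at the start; "wrist_torque": the same for the moment, N m; "finger_gap": finger opening in mm; "grip_force": force on a finger pad.
Only numpy, scipy, OpenCV 4.12 (cv2) and the standard library are available. Lean on these libraries where they do the work, as an engineer would, in place of code of your own. Each camera call takes 0.05 s, during which the arm holds its last target. There are 200 camera calls.

TASK

Closing time at the farm shop's tasting corner: push the raised white cap of every small tester bottle standing loose on the table fully down, and have each of them standing upright, right down in a nest of its own shape in the wooden carrier. Stack all the round coasters flat on one another, centred on the blue spot of the white plate. Leave the jars, the cup, the bowl and the spoon where they are.

Things in the scene. Friction and masses are not known exactly. Their poses are not given: they have to be found in the camera images.
- round1: tester bottle, orange, paper label, round, 48 mm in diameter; straight sides up to 74 mm, above that neck and cap. About 0.2 kg, may be absent; starts upright on the table, cap up. Origin: centre of underside, z up. White cap, 30 mm diameter, 22 mm high; its flat top is 98 mm above the origin when closed, plus the cap joint's value.
- round1_cap (a joint): push-pull cap of round1, sliding along the bottle's axis: 0 = pushed fully down (closed), up to 0.012 m = pulled fully up (open, a red neck band shows). Stays where it is left; moves with about 6 N.
- round2: tester bottle, yellow, paper label, round, 48 mm in diameter; straight sides up to 74 mm, above that neck and cap. About 0.2 kg, may be absent; starts upright on the table, cap up. Origin: centre of underside, z up. White cap, 30 mm diameter, 22 mm high; its flat top is 98 mm above the origin when closed, plus the cap joint's value.
- round2_cap (a joint): push-pull cap of round2, sliding along the bottle's axis: 0 = pushed fully down (closed), up to 0.012 m = pulled fully up (open, a red neck band shows). Stays where it is left; moves with about 6 N.
- square1: tester bottle, green, paper label, square in plan, 40 x 40 mm, faces along its x and y axes; straight sides up to 74 mm, above that neck and cap. About 0.2 kg, may be absent; starts upright on the table, cap up. Origin: centre of underside, z up. White cap, 30 mm diameter, 22 mm high; its flat top is 98 mm above the origin when closed, plus the cap joint's value.
- square1_cap (a joint): push-pull cap of square1, sliding along the bottle's axis: 0 = pushed fully down (closed), up to 0.012 m = pulled fully up (open, a red neck band shows). Stays where it is left; moves with about 6 N.
- square2: tester bottle, red, paper label, square in plan, 40 x 40 mm, faces along its x and y axes; straight sides up to 74 mm, above that neck and cap. About 0.2 kg, may be absent; starts upright on the table, cap up. Origin: centre of underside, z up. White cap, 30 mm diameter, 22 mm high; its flat top is 98 mm above the origin when closed, plus the cap joint's value.
- square2_cap (a joint): push-pull cap of square2, sliding along the bottle's axis: 0 = pushed fully down (closed), up to 0.012 m = pulled fully up (open, a red neck band shows). Stays where it is left; moves with about 6 N.
- carrier: light-wood carrier, fixed, 90 mm (x) x 310 mm (y) x 28 mm high; origin: centre of underside. Row of four open nests along its y, 75 mm apart, 20 mm deep, 2 mm chamfer: two round ones of 54 mm at the -y end, two square ones of 46 x 46 mm (sides along x, y) at the +y end. A bottle fits only a nest of its own shape, one in each.
- nest_round1 (a point): centre of the floor of a round nest, 8 mm above the table, at y = -112.5 mm of the carrier; x, y axes as the carrier's. A seated bottle's origin lies here.
- nest_round2 (a point): centre of the floor of a round nest, 8 mm above the table, at y = -37.5 mm of the carrier; x, y axes as the carrier's. A seated bottle's origin lies here.
- nest_square1 (a point): centre of the floor of a square nest, 8 mm above the table, at y = 37.5 mm of the carrier; x, y axes as the carrier's. A seated bottle's origin lies here.
- nest_square2 (a point): centre of the floor of a square nest, 8 mm above the table, at y = 112.5 mm of the carrier; x, y axes as the carrier's. A seated bottle's origin lies here.
- plate_top (a point): centre of the top face of the round white plate (fixed, 130 mm in diameter, 6 mm high, flat, with a blue spot of 68 mm in the middle).
- coaster1: round dark wood coaster with a light spot on top, 60 mm in diameter, 10 mm thick, 40 g, may be absent; origin: centre of its underside, z up. It starts flat on the table.
- coaster2: round cork coaster with a light spot on top, 60 mm in diameter, 10 mm thick, 40 g, may be absent; origin: centre of its underside, z up. It starts flat on the table.
- coaster3: round dark wood coaster with a light spot on top, 60 mm in diameter, 10 mm thick, 40 g, may be absent; origin: centre of its underside, z up. It starts flat on the table.
- jam_jar: not part of the job, leave it alone: amber jam jar with green lid, 60 mm in diameter, 85 mm high; origin at its underside
- pickle_jar: not part of the job, leave it alone: green glass jar with brass lid, 72 mm in diameter, 100 mm high; origin at its underside
- cup: not part of the job, leave it alone: small white tasting cup, 60 mm in diameter, 55 mm high; origin at its underside
- bowl: not part of the job, leave it alone: small terracotta bowl, 84 mm in diameter, 35 mm high; origin at its underside
- spoon: not part of the job, leave it alone: spoon with a wooden handle and steel bowl, 160 mm long, lying flat; origin at its underside
Things that resemble listed ones, but are neither listed nor needed, are in the scene too. Leave any green or red look-alike of the coaster1 alone.

How it is judged (in metres and radians):
At the end, for the whole second after the job is handed in: Each bottle upright (0.12 rad) in a nest of its own shape (within 8 mm of its centre, at most 5 mm above its floor), cap within 2.5 mm of fully down; each coaster flat (0.1 rad), within 13 mm of the plate's centre, in one stack; all released and at rest (((horizontal distance between round1 and nest_round1 below 0.008 m and z of round1 in the frame of nest_round1 below 0.005 m) or (horizontal distance between round1 and nest_round2 below 0.008 m and z of round1 in the frame of nest_round2 below 0.005 m)) and angle between each of round1, round2, square1, square2's own z axis and vertical below 0.12 rad and value of joint each of round1_cap, round2_cap, square1_cap, square2_cap below 0.0025 m and linear speed of each of round1, round2, square1, square2, coaster1, coaster2, coaster3 below 0.02 m/s and ((horizontal distance between round2 and nest_round1 below 0.008 m and z of round2 in the frame of nest_round1 below 0.005 m) or (horizontal distance between round2 and nest_round2 below 0.008 m and z of round2 in the frame of nest_round2 below 0.005 m)) and ((horizontal distance between square1 and nest_square1 below 0.008 m and z of square1 in the frame of nest_square1 below 0.005 m) or (horizontal distance between square1 and nest_square2 below 0.008 m and z of square1 in the frame of nest_square2 below 0.005 m)) and ((horizontal distance between square2 and nest_square1 below 0.008 m and z of square2 in the frame of nest_square1 below 0.005 m) or (horizontal distance between square2 and nest_square2 below 0.008 m and z of square2 in the frame of nest_square2 below 0.005 m)) and horizontal distance between each of coaster1, coaster2, coaster3 and plate_top below 0.013 m and angle between each of coaster1, coaster2, coaster3's own z axis and vertical below 0.1 rad and z of each of coaster1, coaster2, coaster3 in the frame of plate_top below 0.026 m); the robot touches nothing.
It fails at once if a bystander (jar, cup, bowl or spoon) is pushed more than 30 mm (distance of any of jam_jar, pickle_jar, cup, bowl, spoon from where it was at the start of the episode above 0.03 m).
Of round1, round2, square1, square2 only 3 to 4 are there at a start; the rules pass over those that are not, and their reading is None.
Of coaster1, coaster2, coaster3 only 2 to 2 are there at a start; the rules pass over those that are not, and their reading is None.
At some moment in a run one of coaster1, coaster2, coaster3 may be knocked a few centimetres aside while the robot is not near it.
It also fails if it takes over 210 s, if anything falls off the work surface, if the arm or the gripper's body presses on something with over 40 N, if the wrist force passes 120 N, or if a joint passes its speed limit or range.

## Working session

There is one attempt and no reset: what is moved stays moved. The work goes in short steps, Python scripts to look and compute and a shell command to move; the robot and the scene stay as the last step left them, time stands still between calls to the robot, and variables do not carry over. Pictures are saved under pics/ and viewed, at most 14 in all, crops included, and the job is handed in when it is done.

```bash
ls; mkdir -p pics
cat > h.py <<'E'
import numpy as np, cv2
from bench import r
def cam(p):
    R=cv2.Rodrigues(np.array(p["rvec"],float))[0]; return R,np.array(p["tvec"],float).ravel(),np.array(p["K"],float)
def cloud(p):
    R,t,K=cam(p); z=p["range_z"].astype(float); v,u=np.mgrid[:z.shape[0],:z.shape[1]]
    c=np.stack([(u-K[0,2])/K[0,0]*z,(v-K[1,2])/K[1,1]*z,z],-1)
    w=(c-t)@R; w[z==0]=np.nan; return w
def ray(p,u,v,zh):
    R,t,K=cam(p); d=R.T@np.linalg.solve(K,[u,v,1.]); o=-R.T@t; return o+d*(zh-o[2])/d[2]
def save(p,n,crop=None,s=1):
    im=p["pixels"][...,::-1]
    if crop: im=im[crop[1]:crop[3],crop[0]:crop[2]]
    cv2.imwrite("pics/"+n,cv2.resize(im,None,fx=s,fy=s,interpolation=cv2.INTER_CUBIC))
E
python3 - <<'E'
from h import *
for n in ("top","side"):
    p=r.snapshot(n); save(p,n+"1.png",None,1.42); w=cloud(p); np.savez(n+"1.npz",w=w,im=p["pixels"])
    R,t,K=cam(p); print(n,(-R.T@t).round(),K[0,0])
    for k in ["round1","round2","square1","square2","carrier","coaster1","coaster2","coaster3","plate_top","jam_jar","pickle_jar","cup","bowl","spoon"]:
        try: L=r.outline_of(p,k)
        except Exception as e: print(k,e); continue
        for d in L:
            m=d["region"]; q=w[m]; q=q[~np.isnan(q[:,0])]
            if len(q)<5: continue
            hz=np.percentile(q[:,2],95); tq=q[q[:,2]>hz-5]
            print(k,round(d["score"],2),[int(x) for x in d["bbox"]],"med",np.median(q,0).round(),"top",tq.mean(0).round(1), "ext",np.ptp(tq[:,:2],axis=0).round(),"col",np.median(p["pixels"][m],0))
E
```

```text
pics
top [ 439.   -6. 1108.] 397.6160810721789
round1 0.5 [287, 218, 307, 239] med [444. -40.  75.] top [444.  -39.5 107.2] ext [25. 28.] col [227. 227. 135.]
round2 0.5 [287, 218, 307, 239] med [444. -40.  75.] top [444.  -39.5 107.2] ext [25. 28.] col [227. 227. 135.]
square1 0.77 [249, 225, 270, 243] med [432.  53.  75.] top [432.9  55.1 107.8] ext [28. 25.] col [146. 181. 147.]
square1 0.5 [202, 223, 226, 238] med [443. 174.  75.] top [444.1 183.2 108.2] ext [28. 25.] col [212.  91.  83.]
square2 0.77 [249, 225, 270, 243] med [432.  53.  75.] top [432.9  55.1 107.8] ext [28. 25.] col [146. 181. 147.]
square2 0.5 [202, 223, 226, 238] med [443. 174.  75.] top [444.1 183.2 108.2] ext [28. 25.] col [212.  91.  83.]
carrier 0.77 [169, 150, 283, 194] med [604. 149.  26.] top [603.8 150.   28.4] ext [104. 314.] col [185. 150. 121.]
coaster1 0.93 [427, 185, 446, 207] med [ 534. -438.    9.] top [ 534.7 -438.8   10.5] ext [56. 57.] col [193.  151.5 114. ]
coaster1 0.83 [340, 237, 362, 256] med [ 405. -197.   10.] top [ 403.5 -197.2   10.7] ext [58. 58.] col [ 91. 192. 106.]
coaster1 0.69 
[... 6233 characters left out ...]
. 226.]
jam_jar 0.6 [288, 130, 300, 162] med [573. 348.  52.] top [574.3 364.5  84.6] ext [49. 58.] col [111.5 111.   64.5]
pickle_jar 0.62 [260, 120, 280, 156] med [496. 417.  63.] top [497.1 439.2  99.8] ext [60. 70.] col [134. 134.  81.]
cup 0.67 [361, 221, 386, 247] med [ 700. -143.   38.] top [ 701.1 -130.    53.9] ext [59. 62.] col [152. 147. 134.]
bowl 0.61 [236, 330, 278, 367] med [ 383. -461.   20.] top [ 382.5 -468.7   33.8] ext [81. 87.] col [169.  95.  58.]
bowl 0.57 [291, 159, 344, 225] med [608. 120.  26.] top [607.8 131.3  27.9] ext [106. 320.] col [175. 145. 105.]
spoon 0.72 [202, 197, 251, 208] med [334. 110.  10.] top [369.7 100.1  18.3] ext [127.  50.] col [167. 154. 119.]
```

View pics/top1.png

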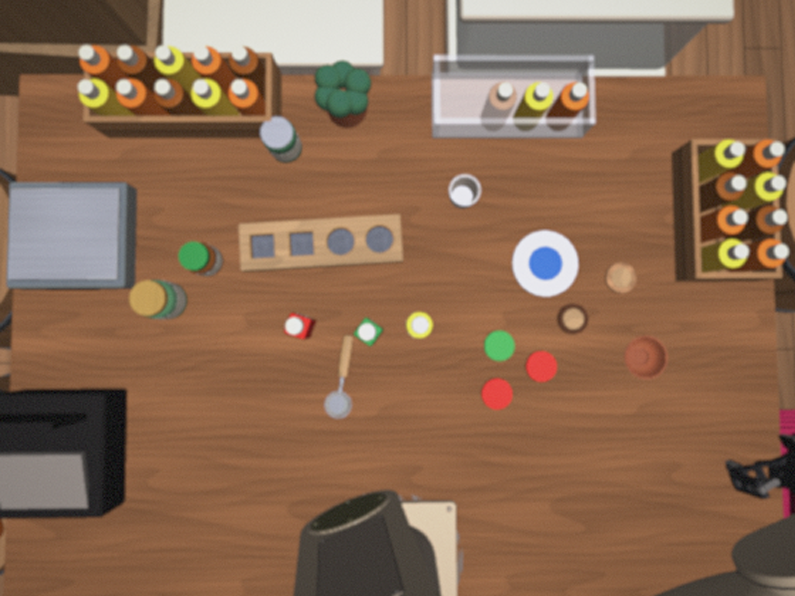

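View pics/side1.png

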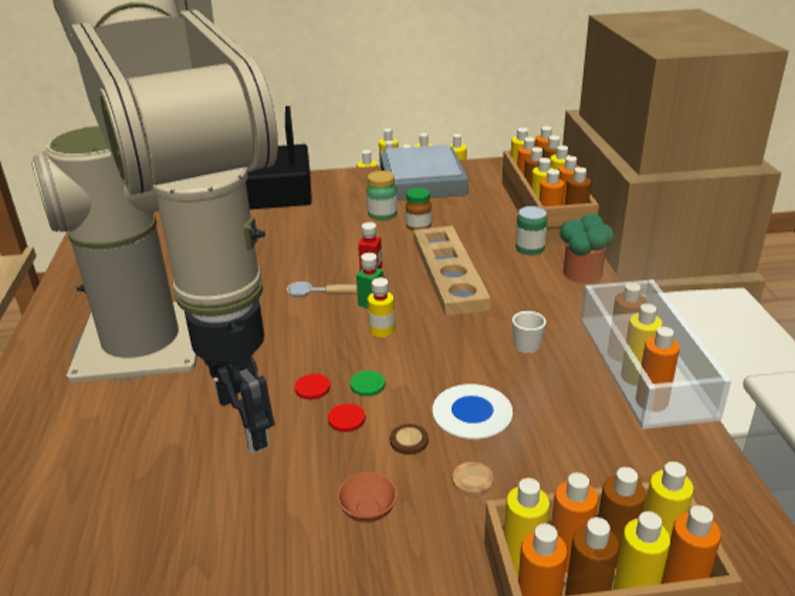

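Run:
```python
from h import *
print({k:np.round(v,3) for k,v in r.sense().items()}, r.pinch_z)
w=np.load("top1.npz")["w"]; f=w.reshape(-1,3)
def sel(x0,x1,y0,y1,z0,z1):
    m=(f[:,0]>x0)&(f[:,0]<x1)&(f[:,1]>y0)&(f[:,1]<y1)&(f[:,2]>z0)&(f[:,2]<z1); return f[m]
c=sel(520,690,-30,330,24,33)
print("carrier",cv2.minAreaRect(c[:,:2].astype(np.float32)),c[:,2].mean())
for n,(x,y) in dict(yel=(444,-40),grn=(432,55),red=(444,183)).items():
    b=sel(x-45,x+45,y-45,y+45,68,80); t=sel(x-45,x+45,y-45,y+45,100,115)
    print(n,"shoulder",cv2.minAreaRect(b[:,:2].astype(np.float32)),len(b),"cap",((t.min(0)+t.max(0))/2).round(1),t.mean(0).round(1),len(t))
```

```text
{'time': np.float64(1.5), 'joint_pos': array([-70.61 ,   7.47 ,  85.267,   0.   ,  87.261,  -4.894]), 'qd': array([-0.058, -0.027, -0.004,  0.022,  0.049,  0.168]), 'joint_efforts': array([ 0.0000e+00, -5.6931e+01, -5.0085e+01, -0.0000e+00,  1.0000e-03,
       -0.0000e+00]), 'tool_pos': array([ 246.772, -546.922,  231.314]), 'tcp_rot': array([179.998,  -0.   ,  24.284]), 'ft_force': array([-0.56,  0.26,  0.32]), 'wrist_torque': array([-0.021,  0.028,  0.015]), 'grip_force': np.float64(0.0), 'finger_gap': np.float64(85.234)} 18.700000000000003
carrier ((604.4835815429688, 147.97885131835938), (90.76993560791016, 310.238037109375), 3.256218910217285) 27.844403486185303
yel shoulder ((444.4401550292969, -39.70102310180664), (45.49395751953125, 45.506629943847656), 63.20654296875) 145 cap [445.2 -39.1 106.4] [444.4 -39.4 106.8] 108
grn shoulder ((432.6283874511719, 55.183448791503906), (39.76776123046875, 39.8583869934082), 54.150638580322266) 115 cap [433.3  54.2 106.6] [432.9  54.8 107.6] 109
red shoulder ((443.9590148925781, 182.96133422851562), (39.4913330078125, 39.67351150512695), 69.54557800292969) 114 cap [444.1 183.3 108.1] [444.2 183.5 107.7] 114
```

Both views show the same layout; pixels below are in the scaled top view.

- **Loose bottles:** yellow round (420,325), green square (368,330) and red square (297,326).
- **Coasters:** dark wood with a light spot (573,319) and cork (621,278). The plate is at (545,263) and the carrier at (320,242).
- **Look-alikes to leave alone:** red discs (542,366) and (497,394), green disc (500,346), and the crated bottles at (180,75), (540,95) and (750,200). The jars are at (194,257), (152,298) and (280,135).

I choose yellow, green and red, plus the dark and cork coasters. One close crop will confirm this.

Run:
```python
from h import *
p=r.snapshot("side"); save(p,"crop1.png",(190,150,370,360),2.8)
print(r.sense()["time"])
```

```text
1.55
```

View pics/crop1.png

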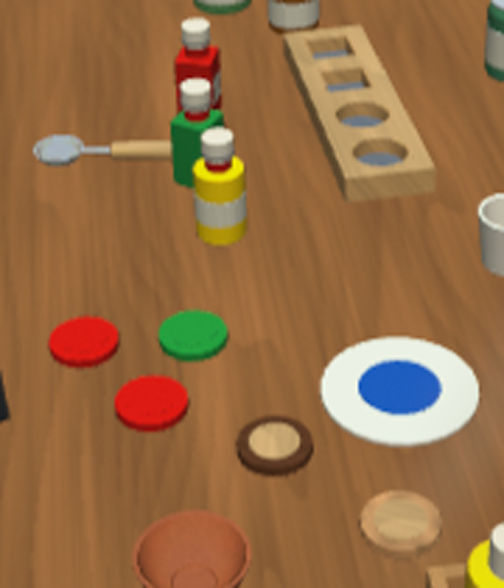

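The crop confirms it: red neck bands show on all three bottles (195,50), (195,105) and (217,155). The dark coaster is at (275,445) and the cork one at (400,520). I'll move above the dark coaster and look with the wrist camera.

```bash
cat >> h.py <<'E'
def go(*wps,start=None):
    "wps (x,y,z,yaw): print shift (m) & turn (rad) from the present pose, tool down"
    s=r.sense(); p=np.array(s["tool_pos"]); y0=s["tcp_rot"][2]
    if start: p=np.array(start[:3]); y0=start[3]
    a=np.radians(y0)
    for x,y,z,yw in wps:
        d=np.array([x,y,z])-p; t=(yw-y0+180)%360-180
        print([round(v/1000,4) for v in (d[0]*np.cos(a)+d[1]*np.sin(a),d[0]*np.sin(a)-d[1]*np.cos(a),-d[2])],round(-np.radians(t),4))
def st():
    s=r.sense(); print(round(s["time"],2),np.round(s["tool_pos"],1),np.round(s["tcp_rot"],1),np.round(s["ft_force"],1),round(s["finger_gap"],1),round(s["grip_force"],1))
def discs(p,zs,rad=30):
    "coaster-class detections, refined from range"
    w=cloud(p)
    for d in r.outline_of(p,"coaster1"):
        m=d["region"]; q=w[m]; q=q[~np.isnan(q[:,0])]; q=q[np.abs(q[:,2]-np.median(q[:,2]))<4]
        if len(q)<30: continue
        (c,rr)=cv2.minEnclosingCircle(q[:,:2].astype(np.float32)); e=cv2.minAreaRect(q[:,:2].astype(np.float32))
        print(round(d["score"],2),"circ",np.round(c,1),round(rr,1),"rect",np.round(e[0],1),"z",np.median(q[:,2]).round(1),"col",np.median(p["pixels"][m],0),[int(v) for v in d["bbox"]])
E
python3 -m jog '[0.275,-0.101,0.03,0,0,0,0.275,-0.101,0.03,0,0,0,0.275,-0.101,0.03,0,0,0,0.275,-0.101,0.03,0,0,0,0.275,-0.101,0.03,0,0,0,0.275,-0.101,0.03,0,0,0,0.275,-0.101,0.03,0,0,0,0.275,-0.101,0.03,0,0,0]' 1
python3 - <<'E'
from h import *
st(); p=r.snapshot("wrist"); save(p,"w1.png"); R,t,K=cam(p); print((-R.T@t).round(),R[2].round(2),K[0,0]); discs(p,10)
for d in r.outline_of(p,"plate_top"):
    w=cloud(p); q=w[d["region"]]; q=q[np.abs(q[:,2]-6)<5]; print(d["score"],cv2.minAreaRect(q[:,:2].astype(np.float32)))
hsv=cv2.cvtColor(p["pixels"],cv2.COLOR_RGB2HSV); m=cv2.inRange(hsv,(100,120,60),(130,255,255))
q=cloud(p)[m>0]; print("blue",cv2.minAreaRect(q[:,:2].astype(np.float32)),np.median(q[:,2]))
E
```

```text
time: 2.55
tool_pos: [455.1, -342.9, 201.5]
tcp_rot: [180.0, 0.0, 24.2]
ft_force: [-0.6, -0.5, 0.1]
finger_gap: 85.4
grip_force: 0.0
2.55 [ 455.1 -342.9  201.5] [180.    0.   24.2] [-0.6 -0.5  0.1] 85.4 0.0
[ 519. -315.  344.] [-0.25 -0.11 -0.96] 289.8733661023201
0.91 circ [ 406.4 -198.5] 29.9 rect [ 406.4 -198.5] z 10.1 col [ 80. 195.  99.] [125, 150, 176, 201]
0.81 circ [ 365.9 -279.2] 30.0 rect [ 366.  -279.2] z 10.1 col [241.  66.  62.] [181, 208, 230, 260]
0.76 circ [ 457.5 -343.3] 29.7 rect [ 457.3 -342.9] z 10.1 col [139.5 102.   74. ] [257, 160, 302, 214]
0.64 circ [ 313.2 -191.8] 30.3 rect [ 313.4 -192.3] z 10.1 col [240.  63.  60.] [93, 218, 149, 265]
0.56 circ [ 537.7 -439.5] 29.9 rect [ 537.8 -439.3] z 10.0 col [220. 179. 135.] [359, 134, 412, 186]
0.97 ((567.0777587890625, -291.47869873046875), (128.1855010986328, 128.71710205078125), 44.578163146972656)
blue ((570.8838500976562, -290.4952392578125), (52.533782958984375, 52.12567138671875), 45.90770721435547) nan
```

View pics/w1.png

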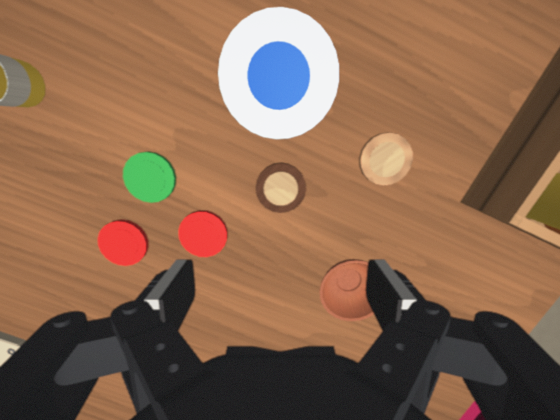

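The wrist view shows the dark coaster at (281,188), the cork one at (386,159) and the plate at (279,72). It agrees with the top view to 3 mm, and all the heights match. Now I'll grasp the dark coaster: dx=+2.3, down 203.

```bash
python3 -c "
from h import *
go((457.4,-343,-1.5,24.28),(457.4,-343,40,24.28))"
python3 -m jog '[0.002,0.001,0.06,0,0,0,0.002,0.001,0.12,0,0,0,0.002,0.001,0.16,0,0,0,0.002,0.001,0.18,0,0,0,0.002,0.001,0.192,0,0,0,0.002,0.001,0.198,0,0,0,0.002,0.001,0.203,0,0,0,0.002,0.001,0.203,0,0,0]' 1 40
python3 -m jog '[0,0,0,0,0,0,0,0,0,0,0,0,0,0,0,0,0,0,0,0,0,0,0,0,0,0,0,0,0,0,0,0,0,0,0,0]' -1 40
python3 -m jog '[0,0,-0.02,0,0,0,0,0,-0.06,0,0,0,0,0,-0.06,0,0,0]'
python3 -c "
from h import *
go((567,-291.5,60,24.28),(567,-291.5,6,24.28))"
```

```text
[np.float64(0.0019), np.float64(0.0011), np.float64(0.203)] -0.0017
[np.float64(0.0019), np.float64(0.0011), np.float64(0.1615)] -0.0017
time: 3.7
tool_pos: [458.5, -342.2, -1.1]
tcp_rot: [179.9, -0.0, 24.3]
ft_force: [-0.5, 0.1, 0.3]
finger_gap: 85.4
grip_force: 0.0
time: 4.45
tool_pos: [458.7, -342.3, -0.6]
tcp_rot: [179.9, -0.0, 24.3]
ft_force: [-1.5, 0.1, 5.0]
finger_gap: 57.6
grip_force: 41.8
time: 4.82
tool_pos: [460.9, -344.3, 63.8]
tcp_rot: [179.6, -0.2, 24.3]
ft_force: [0.8, -0.2, -0.3]
finger_gap: 57.6
grip_force: 43.0
[np.float64(0.1184), np.float64(-0.0045), np.float64(0.0038)] 0.0001
[np.float64(0.1184), np.float64(-0.0045), np.float64(0.0578)] 0.0001
```

```bash
python3 -m jog '[0.06,-0.002,0,0,0,0,0.118,-0.004,0,0,0,0,0.118,-0.004,0,0,0,0,0.118,-0.004,0,0,0,0,0.118,-0.004,0,0,0,0]'
python3 -c "
from h import *
p=r.snapshot('wrist');st(); save(p,'w2.png',(140,150,420,420),1.8); discs(p,10)
go((567,-291.5,5.5,24.28))"
```

```text
time: 5.45
tool_pos: [563.0, -290.2, 58.2]
tcp_rot: [-180.0, 0.0, 24.2]
ft_force: [0.8, -0.7, -1.0]
finger_gap: 58.2
grip_force: 42.9
5.5 [ 563.  -290.4   58.3] [-180.     0.    24.2] [-0.5 -0.3 -1.2] 57.5 42.9
0.74 circ [ 414.5 -190. ] 20.3 rect [ 417.7 -190.8] z 10.0 col [ 59.5 131.5  68. ] [60, 318, 113, 364]
0.68 circ [ 562.1 -291.4] 30.0 rect [ 562.1 -291.4] z 68.8 col [101.  69.  53.] [222, 214, 336, 325]
0.6 circ [ 544.5 -445.3] 27.6 rect [ 549.6 -452.3] z 9.6 col [143.5 109.   80. ] [437, 295, 477, 360]
[np.float64(0.0031), np.float64(0.0026), np.float64(0.0529)] -0.0014
```

View pics/w2.png

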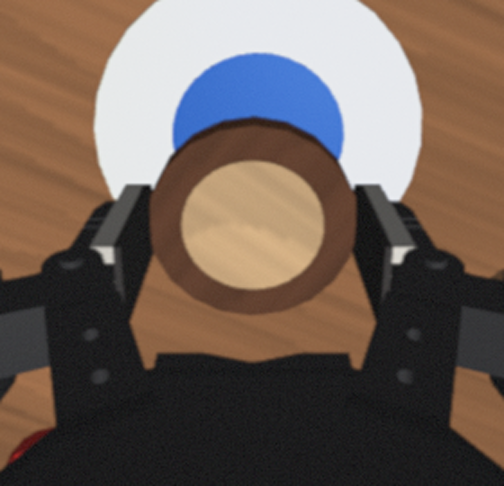

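The crop shows the coaster held level and centred at (255,225) between the fingers, with its top at z 68.8. I'll lower it 52 mm onto the spot.

```bash
python3 -m jog '[0.0045,0.002,0.02,0,0,0,0.0045,0.002,0.035,0,0,0,0.0045,0.002,0.045,0,0,0,0.0045,0.002,0.05,0,0,0,0.0045,0.002,0.052,0,0,0,0.0045,0.002,0.052,0,0,0]'
python3 -m jog '[0,0,0,0,0,0,0,0,0,0,0,0,0,0,0,0,0,0,0,0,0,0,0,0,0,0,-0.03,0,0,0,0,0,-0.08,0,0,0,0,0,-0.13,0,0,0,0,0,-0.13,0,0,0]' 1
python3 -c "
from h import *
go((480,-410,130,24.28))"
```

```text
time: 6.3
tool_pos: [569.2, -289.8, 6.6]
tcp_rot: [180.0, -0.0, 24.3]
ft_force: [-0.0, 0.5, -0.5]
finger_gap: 57.5
grip_force: 42.9
time: 7.3
tool_pos: [572.2, -291.6, 142.8]
tcp_rot: [179.5, -0.3, 24.3]
ft_force: [0.2, 0.1, 1.2]
finger_gap: 85.6
grip_force: 0.0
[np.float64(-0.1327), np.float64(0.07), np.float64(0.0128)] 0.0001
```

```bash
python3 -m jog '[-0.06,0.03,-0.03,0,0,0,-0.11,0.07,-0.03,0,0,0,-0.11,0.07,-0.03,0,0,0,-0.11,0.07,-0.03,0,0,0,-0.11,0.07,-0.03,0,0,0]'
python3 -c "
from h import *
p=r.snapshot('wrist');st(); save(p,'w3.png'); discs(p,10)
go((538.4,-439.2,-1.5,24.28))"
```

```text
time: 7.92
tool_pos: [497.9, -397.3, 165.3]
tcp_rot: [-179.9, 0.0, 24.3]
ft_force: [0.1, 0.3, -0.0]
finger_gap: 85.4
grip_force: 0.0
7.97 [ 498.1 -397.2  165.5] [-179.9    0.    24.4] [ 0.4  0.2 -0.1] 85.4 0.0
0.88 circ [ 568.2 -291.4] 29.9 rect [ 568.3 -291.6] z 16.1 col [102.  86.  93.] [176, 48, 241, 120]
0.86 circ [ 366.  -279.6] 30.0 rect [ 366.2 -278.9] z 10.1 col [223.  54.  51.] [108, 233, 165, 283]
0.65 circ [ 406.3 -198.8] 30.2 rect [ 407.1 -198.4] z 10.1 col [ 67. 164.  83.] [44, 167, 104, 225]
0.65 circ [ 313.4 -192. ] 30.5 rect [ 313.3 -192.4] z 10.1 col [220.  53.  50.] [20, 242, 80, 290]
0.64 circ [ 537.8 -439.9] 29.9 rect [ 538.  -439.6] z 10.1 col [194. 155. 116.] [304, 149, 361, 208]
[np.float64(0.0193), np.float64(0.0548), np.float64(0.1672)] 0.0018
```

```bash
python3 -m jog '[0.019,0.055,0.06,0,0,0,0.019,0.055,0.11,0,0,0,0.019,0.055,0.14,0,0,0,0.019,0.055,0.155,0,0,0,0.019,0.055,0.163,0,0,0,0.019,0.055,0.167,0,0,0,0.019,0.055,0.167,0,0,0]' 1 40
python3 -m jog '[0,0,0,0,0,0,0,0,0,0,0,0,0,0,0,0,0,0,0,0,0,0,0,0,0,0,-0.03,0,0,0,0,0,-0.07,0,0,0,0,0,-0.07,0,0,0,0,0,-0.07,0,0,0]' -1 40
python3 -c "
from h import *
p=r.snapshot('wrist');st(); discs(p,10)
go((568,-291.5,69,24.28))"
```

```text
time: 8.9
tool_pos: [538.2, -441.6, 0.9]
tcp_rot: [179.9, -0.1, 24.3]
ft_force: [-0.6, 0.4, -0.3]
finger_gap: 85.4
grip_force: 0.0
time: 9.9
tool_pos: [537.3, -441.0, 69.3]
tcp_rot: [180.0, -0.0, 24.3]
ft_force: [-0.1, -0.2, -0.3]
finger_gap: 57.4
grip_force: 42.7
9.95 [ 536.8 -440.5   68.1] [-179.9    0.    24.3] [-0.1  0.8 -0.6] 57.5 42.7
0.94 circ [ 568.2 -291.2] 30.6 rect [ 568.3 -291.3] z 16.1 col [98. 68. 61.] [35, 44, 137, 145]
0.81 circ [ 365.6 -279.7] 30.5 rect [ 367.5 -287.4] z 10.1 col [215.  51.  48.] [0, 292, 61, 361]
0.75 circ [ 538.  -441.5] 30.2 rect [ 538.2 -441.5] z 78.2 col [194. 155. 116.] [223, 211, 338, 322]
[np.float64(0.0898), np.float64(-0.1226), np.float64(-0.0015)] -0.0
```

```bash
python3 -m jog '[0.045,-0.06,0,0,0,0,0.089,-0.1245,0,0,0,0,0.089,-0.1245,0,0,0,0,0.089,-0.1245,0,0,0,0,0.089,-0.1245,0,0,0,0,0.089,-0.1245,0,0,0,0]'
python3 -c "
from h import *
p=r.snapshot('wrist');st(); discs(p,10)"
```

```text
time: 10.75
tool_pos: [566.9, -292.1, 68.9]
tcp_rot: [-180.0, 0.0, 24.2]
ft_force: [0.1, -0.4, -0.8]
finger_gap: 57.5
grip_force: 42.8
10.8 [ 566.9 -292.1   69. ] [-180.     0.    24.2] [ 0.5  0.3 -0.6] 57.4 42.8
0.86 circ [ 567.6 -292.4] 30.1 rect [ 567.8 -292.4] z 77.9 col [194. 155. 116.] [225, 212, 337, 320]
0.84 circ [ 572.8 -288.8] 28.9 rect [ 583.1 -283.6] z 16.0 col [95. 64. 49.] [236, 186, 319, 225]
0.73 circ [ 411.2 -192.3] 23.3 rect [ 412.4 -191.4] z 9.9 col [ 61. 140.  72.] [66, 313, 110, 365]
0.53 circ [ 377.2 -257.2] 16.3 rect [ 377.9 -255.6] z 9.5 col [147.  43.  39.] [142, 381, 171, 407]
```

```bash
python3 -m jog '[0,0,0.02,0,0,0,0,0,0.035,0,0,0,0,0,0.045,0,0,0,0,0,0.049,0,0,0,0,0,0.051,0,0,0,0,0,0.051,0,0,0]'
python3 -m jog '[0,0,0,0,0,0,0,0,0,0,0,0,0,0,0,0,0,0,0,0,0,0,0,0,0,0,-0.03,0,0,0,0,0,-0.09,0,0,0,0,0,-0.14,0,0,0,0,0,-0.14,0,0,0]' 1
python3 -m jog '[0,0,-0.05,0,0,0,-0.05,0,-0.05,0,0,0,-0.05,0,-0.05,0,0,0]'
python3 -c "
from h import *
p=r.snapshot('wrist');st(); discs(p,10)
go((420,-100,200,90))"
```

```text
time: 11.6
tool_pos: [567.7, -291.1, 18.7]
tcp_rot: [180.0, -0.0, 24.3]
ft_force: [0.3, -0.5, -1.3]
finger_gap: 57.5
grip_force: 42.8
time: 12.6
tool_pos: [570.5, -292.9, 165.1]
tcp_rot: [179.5, -0.3, 24.3]
ft_force: [0.4, 0.1, 0.8]
finger_gap: 85.6
grip_force: 0.0
time: 12.98
tool_pos: [519.5, -312.5, 207.7]
tcp_rot: [-180.0, 0.1, 24.2]
ft_force: [0.8, -0.2, -0.7]
finger_gap: 85.3
grip_force: 0.0
13.03 [ 520.6 -311.8  207.4] [-179.9    0.    24.2] [ 0.3 -0.  -0.6] 85.3 0.0
0.93 circ [ 407.  -197.6] 30.2 rect [ 406.6 -198.5] z 10.1 col [ 78. 191.  97.] [137, 210, 184, 255]
0.8 circ [ 568.6 -291.8] 29.9 rect [ 568.4 -291.5] z 26.1 col [218. 177. 135.] [253, 117, 307, 170]
0.8 circ [ 313.3 -192. ] 30.2 rect [ 317.1 -181.8] z 10.1 col [238.  61.  58.] [108, 266, 153, 301]
0.65 circ [ 365.3 -279.3] 30.4 rect [ 367.7 -284.1] z 10.1 col [239.  63.  60.] [194, 258, 234, 305]
[np.float64(-0.0056), np.float64(-0.2343), np.float64(0.0073)] -1.148
```

Both coasters are stacked at (568,-292) with the top at z 26. Next I'll go to a view over the bottles and carrier.

```bash
python3 -c "
from h import *
go((450,-60,260,93.2))"
python3 -m jog '[0.01,-0.06,-0.05,0,0,-0.17,0.02,-0.12,-0.053,0,0,-0.34,0.03,-0.17,-0.053,0,0,-0.51,0.038,-0.22,-0.053,0,0,-0.68,0.038,-0.258,-0.053,0,0,-0.85,0.038,-0.258,-0.053,0,0,-1.02,0.038,-0.258,-0.053,0,0,-1.204,0.038,-0.258,-0.053,0,0,-1.204]' -1
cat > bot.py <<'E'
from h import *
def bottles(p):
    w=cloud(p); f=w.reshape(-1,3); f=f[~np.isnan(f[:,0])]
    def sel(x0,x1,y0,y1,z0,z1):
        m=(f[:,0]>x0)&(f[:,0]<x1)&(f[:,1]>y0)&(f[:,1]<y1)&(f[:,2]>z0)&(f[:,2]<z1); return f[m]
    for n,(x,y) in dict(yel=(446,-40),grn=(434,55),red=(446,183)).items():
        b=sel(x-45,x+45,y-45,y+45,71,77); t=sel(x-45,x+45,y-45,y+45,94,118)
        if len(b)>20 and len(t)>20:
            t=t[t[:,2]>np.percentile(t[:,2],90)-2.5]
            e=cv2.minAreaRect(b[:,:2].astype(np.float32)); print(n,"shoulder",np.round(e[0],1),np.round(e[1],1),round(e[2],1),"cap",np.round(cv2.minEnclosingCircle(t[:,:2].astype(np.float32))[0],1),"z",np.median(t[:,2]).round(1))
    c=sel(520,700,-50,360,25,32)
    if len(c)>100: print("carrier",cv2.minAreaRect(c[:,:2].astype(np.float32)))
E
python3 -c "
from bot import *
p=r.snapshot('wrist');st();save(p,'w4.png'); bottles(p)"
```

```text
[np.float64(0.0382), np.float64(-0.2585), np.float64(-0.0527)] -1.2039
time: 14.08
tool_pos: [450.5, -60.0, 260.8]
tcp_rot: [-180.0, -0.0, 93.3]
ft_force: [0.3, -1.0, -0.4]
finger_gap: 0.1
grip_force: 0.0
14.12 [450.5 -60.2 260.8] [-180.    -0.    93.1] [-0.9 -0.1 -0.2] -0.1 0.0
yel shoulder [446.7 -39.7] [45.9 47.1] 4.0 cap [446.7 -39.6] z 107.2
grn shoulder [435.   54.6] [39.8 40. ] 54.3 cap [435.1  54.7] z 108.0
carrier ((611.3413696289062, 75.19830322265625), (91.60627746582031, 163.5177764892578), 3.2489817142486572)
```

View pics/w4.png

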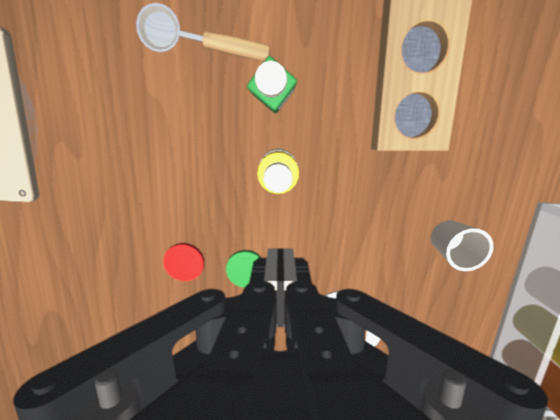

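Yellow shows at (278,172), green at (271,85) and the round nests at (413,115) and (421,48). The fingers are shut and clear. I'll press the yellow cap in small steps.

```bash
python3 -c "
from h import *
go((446.7,-39.6,115,93.2),(446.7,-39.6,97.5,93.2))"
python3 -m jog '[0.0205,-0.005,0.06,0,0,0,0.0205,-0.005,0.11,0,0,0,0.0205,-0.005,0.135,0,0,0,0.0205,-0.005,0.145,0,0,0,0.0205,-0.005,0.151,0,0,0,0.0205,-0.005,0.154,0,0,0,0.0205,-0.005,0.157,0,0,0]'
python3 -m jog '[0,0,0.002,0,0,0,0,0,0.004,0,0,0,0,0,0.006,0,0,0,0,0,0.0065,0,0,0]'
```

```text
[np.float64(0.0207), np.float64(-0.0027), np.float64(0.1458)] -0.0022
[np.float64(0.0207), np.float64(-0.0027), np.float64(0.1633)] -0.0022
time: 15.0
tool_pos: [445.3, -40.8, 105.7]
tcp_rot: [179.9, 0.0, 93.2]
ft_force: [-2.2, -0.7, 7.0]
finger_gap: -0.2
grip_force: 3.0
time: 15.5
tool_pos: [445.3, -40.8, 99.3]
tcp_rot: [179.9, 0.0, 93.2]
ft_force: [-1.7, 1.0, 5.1]
finger_gap: -0.4
grip_force: 3.0
```

```bash
python3 -m jog '[0,0,0.001,0,0,0,0,0,0.001,0,0,0]'
python3 -m jog '[0,0,0.001,0,0,0,0,0,0.001,0,0,0]'
python3 -m jog '[0,0,0.0005,0,0,0,0,0,0.0005,0,0,0]'
```

```text
time: 15.75
tool_pos: [445.2, -40.8, 98.3]
tcp_rot: [179.9, 0.0, 93.2]
ft_force: [-1.6, -0.7, 4.1]
finger_gap: -0.1
grip_force: 2.5
time: 16.0
tool_pos: [445.8, -40.9, 98.1]
tcp_rot: [179.8, 0.1, 93.2]
ft_force: [-2.9, 0.6, 9.8]
finger_gap: -0.1
grip_force: 5.1
time: 16.25
tool_pos: [446.1, -40.9, 98.1]
tcp_rot: [179.8, 0.1, 93.2]
ft_force: [-3.9, 0.9, 14.3]
finger_gap: -0.2
grip_force: 6.8
```

The yellow cap is closed: 14 N at z 98 with no further travel. Next I'll open, grasp it and lift.

```bash
python3 -m jog '[0,0,-0.03,0,0,0,0,0,-0.03,0,0,0,0,0,-0.03,0,0,0,0,0,-0.03,0,0,0,0,0,-0.03,0,0,0]' 1
python3 -c "
from h import *
go((446.7,-39.9,38,93.2))"
```

```text
time: 16.88
tool_pos: [443.6, -40.4, 124.5]
tcp_rot: [-179.9, -0.0, 93.3]
ft_force: [0.3, 0.5, 0.1]
finger_gap: 85.1
grip_force: 0.0
[np.float64(0.0003), np.float64(0.0031), np.float64(0.0865)] 0.0011
```

```bash
python3 -m jog '[0,0.003,0.03,0,0,0,0,0.003,0.06,0,0,0,0,0.003,0.077,0,0,0,0,0.003,0.084,0,0,0,0,0.003,0.0865,0,0,0,0,0.003,0.0865,0,0,0]' 1 40
python3 -m jog '[0,0,0,0,0,0,0,0,0,0,0,0,0,0,0,0,0,0,0,0,0,0,0,0,0,0,-0.02,0,0,0,0,0,-0.05,0,0,0,0,0,-0.05,0,0,0,0,0,-0.05,0,0,0]' -1 40
python3 -c "
from h import *
st();go((609.1,110.8,90,93.2))"
```

```text
time: 17.62
tool_pos: [447.8, -40.5, 39.6]
tcp_rot: [179.9, 0.0, 93.3]
ft_force: [-0.3, 0.4, 0.3]
finger_gap: 85.3
grip_force: 0.0
time: 18.62
tool_pos: [446.6, -40.2, 87.8]
tcp_rot: [-179.9, -0.0, 93.3]
ft_force: [0.0, -0.4, -2.5]
finger_gap: 47.3
grip_force: 41.7
18.62 [446.6 -40.2  87.8] [-179.9   -0.    93.3] [ 0.  -0.4 -2.5] 47.3 41.7
[np.float64(0.1415), np.float64(0.1709), np.float64(-0.0022)] 0.0011
```

```bash
python3 -m jog '[0.02,0.055,0,0,0,0,0.04,0.11,0,0,0,0,0.066,0.171,0,0,0,0,0.066,0.171,0,0,0,0,0.066,0.171,0,0,0,0,0.066,0.171,0,0,0,0,0.066,0.171,0,0,0,0]'
cat >> h.py <<'E'
def held(p):
    "cap (top face) and shoulder of the held bottle near the TCP, from range"
    w=cloud(p); f=w.reshape(-1,3); f=f[~np.isnan(f[:,0])]; T=np.array(r.sense()["tool_pos"])
    hsv=cv2.cvtColor(p["pixels"],cv2.COLOR_RGB2HSV); m=(hsv[...,1]<60)&(hsv[...,2]>120)
    q=w[m]; q=q[(np.abs(q[:,:2]-T[:2]).max(1)<35)]; z=np.nanpercentile(q[:,2],95); q=q[np.abs(q[:,2]-z)<2.5]
    print("cap",np.round(cv2.minEnclosingCircle(q[:,:2].astype(np.float32))[0],1),np.round(q.mean(0),1),len(q))
def nests(p):
    w=cloud(p); f=w.reshape(-1,3); m=(f[:,0]>520)&(f[:,0]<700)&(f[:,1]>-50)&(f[:,1]<360)&(np.abs(f[:,2]-8)<3)&(np.linalg.norm(f[:,:2]-[607,148],axis=1)<170)
    g=np.round(f[m]/4).astype(int); im=np.zeros((200,200),np.uint8); im[g[:,0],g[:,1].clip(-50)+50]=1
    n,l,s,c=cv2.connectedComponentsWithStats(im)
    for k in range(1,n):
        if s[k,4]>30:
            q=f[m][l[g[:,0],g[:,1]+50]==k]; e=cv2.minAreaRect(q[:,:2].astype(np.float32)); print("floor",np.round(e[0],1),np.round(e[1],1),round(e[2],1),"z",np.median(q[:,2]).round(1))
E
python3 -c "
from h import *
p=r.snapshot('wrist');st();save(p,'w5.png');held(p);nests(p)
"
```

```text
time: 19.5
tool_pos: [613.5, 34.6, 89.3]
tcp_rot: [180.0, 0.0, 93.2]
ft_force: [0.1, 0.2, -1.7]
finger_gap: 47.1
grip_force: 42.5
19.55 [613.7  34.7  89.4] [180.    0.   93.2] [-0.2 -0.2 -1.7] 46.7 42.5
cap [613.2  35.8] [613.1  39.8 147.6] 3420
floor [605.2 176.5] [46.3 20. ] 3.1 z 8.5
floor [612.8  44.9] [53.6 26.2] 2.8 z 8.5
floor [609.  109.9] [53.6 53.7] 11.1 z 8.5
```

View pics/w5.png

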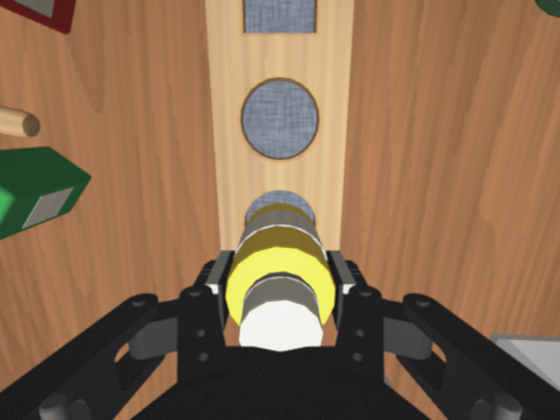

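The bottle hangs straight above the round1 nest, with the cap at (280,320) and the next nest at (280,118). Its offset is under 1 mm, so I'll lower it 41 mm.

```bash
python3 -m jog '[-0.001,0,0.012,0,0,0,-0.001,0,0.02,0,0,0,-0.001,0,0.025,0,0,0,-0.001,0,0.03,0,0,0,-0.001,0,0.035,0,0,0,-0.001,0,0.039,0,0,0,-0.001,0,0.041,0,0,0,-0.001,0,0.041,0,0,0]'
```

```text
time: 20.55
tool_pos: [614.3, 34.3, 47.9]
tcp_rot: [180.0, -0.0, 93.3]
ft_force: [0.7, 0.4, -2.0]
finger_gap: 47.1
grip_force: 42.5
```

```bash
python3 -m jog '[0,0,0.0005,0,0,0,0,0,0.0005,0,0,0,0,0,0.0005,0,0,0,0,0,0.0005,0,0,0,0,0,-0.03,0,0,0,0,0,-0.08,0,0,0,0,0,-0.14,0,0,0,0,0,-0.18,0,0,0]' 1
python3 -m jog '[-0.03,0,-0.18,0,0,0,-0.08,0,-0.18,0,0,0,-0.08,0,-0.18,0,0,0,-0.08,0,-0.18,0,0,0]' -1
python3 -c "
from h import *
p=r.snapshot('wrist');st();nests(p)
w=cloud(p).reshape(-1,3)
for lo,hi in((79,86),(100,125)):
    q=w[(w[:,2]>lo)&(w[:,2]<hi)&(np.linalg.norm(w[:,:2]-[613,36],axis=1)<40)]
    print(cv2.minEnclosingCircle(q[:,:2].astype(np.float32)),np.median(q[:,2]),len(q))
go((435,54.7,180,54.2),(435,54.7,115,54.2))
"
```

```text
time: 21.55
tool_pos: [615.0, 34.3, 231.5]
tcp_rot: [179.8, 0.0, 93.3]
ft_force: [0.1, -0.2, 0.8]
finger_gap: 85.9
grip_force: 0.0
time: 22.05
tool_pos: [619.7, -47.7, 413.5]
tcp_rot: [179.5, 0.1, 93.1]
ft_force: [0.2, 0.1, -0.5]
finger_gap: 12.5
grip_force: 0.0
22.1 [619.6 -47.5 412.3] [1.796e+02 1.000e-01 9.310e+01] [-0.1  0.2  0.7] 4.2 0.0
floor [605.1 187.4] [46.  42.7] 3.6 z 8.5
floor [609.3 111.4] [52.4 51.5] 31.0 z 8.4
((614.6343994140625, 35.30860900878906), 23.690399169921875) 81.75791590957614 413
((614.63427734375, 35.08723449707031), 14.721969604492188) 105.81582996626616 327
[np.float64(0.1122), np.float64(-0.1787), np.float64(0.2323)] 0.6798
[np.float64(0.1122), np.float64(-0.1787), np.float64(0.2973)] 0.6798
```

Yellow is seated: its cap top is at 105.8 and its shoulder at 81.8. Green is next, cap first.

```bash
python3 -m jog '[0.03,-0.045,0.03,0,0,0.17,0.06,-0.09,0.06,0,0,0.34,0.09,-0.135,0.09,0,0,0.51,0.112,-0.179,0.13,0,0,0.68,0.112,-0.179,0.18,0,0,0.68,0.112,-0.179,0.23,0,0,0.68,0.112,-0.179,0.26,0,0,0.68,0.112,-0.179,0.26,0,0,0.68]' -1
python3 -c "
from h import *
st();go((435,54.7,109,54.2),(435,54.7,98,54.2))
"
```

```text
time: 23.1
tool_pos: [430.1, 56.5, 143.6]
tcp_rot: [-179.6, 0.3, 54.3]
ft_force: [-0.2, 0.3, 0.3]
finger_gap: 0.1
grip_force: 0.0
23.1 [430.1  56.5 143.6] [-179.6    0.3   54.3] [-0.2  0.3  0.3] 0.1 0.0
[np.float64(0.0013), np.float64(0.005), np.float64(0.0346)] 0.0025
[np.float64(0.0013), np.float64(0.005), np.float64(0.0456)] 0.0025
```

```bash
python3 -m jog '[0,0,0,0,0,0,0,0,0,0,0,0]'
python3 -c "
from h import *
st();go((435,54.7,109,54.2),(435,54.7,98,54.2))
"
```

```text
time: 23.35
tool_pos: [434.8, 56.2, 149.5]
tcp_rot: [179.9, -0.1, 54.3]
ft_force: [0.5, 0.0, 0.5]
finger_gap: -0.3
grip_force: 0.0
23.35 [434.8  56.2 149.5] [ 1.799e+02 -1.000e-01  5.430e+01] [0.5 0.  0.5] -0.3 0.0
[np.float64(-0.0011), np.float64(0.001), np.float64(0.0405)] 0.002
[np.float64(-0.0011), np.float64(0.001), np.float64(0.0515)] 0.002
```

```bash
python3 -m jog '[-0.001,0.001,0.025,0,0,0,-0.001,0.001,0.037,0,0,0,-0.001,0.001,0.04,0,0,0,-0.001,0.001,0.043,0,0,0,-0.001,0.001,0.046,0,0,0,-0.001,0.001,0.049,0,0,0,-0.001,0.001,0.051,0,0,0,-0.001,0.001,0.051,0,0,0]'
python3 -m jog '[0,0,0.001,0,0,0,0,0,0.001,0,0,0]'
python3 -m jog '[0,0,0.001,0,0,0,0,0,0.001,0,0,0]'
python3 -m jog '[0,0,0.001,0,0,0,0,0,0.001,0,0,0]'
```

```text
time: 24.35
tool_pos: [434.8, 54.7, 98.3]
tcp_rot: [179.9, -0.1, 54.3]
ft_force: [-1.9, -0.1, 5.8]
finger_gap: -0.2
grip_force: 2.3
time: 24.6
tool_pos: [435.5, 54.6, 98.3]
tcp_rot: [179.8, -0.1, 54.3]
ft_force: [-4.0, -1.5, 12.0]
finger_gap: 0.2
grip_force: 6.4
time: 24.85
tool_pos: [436.3, 54.6, 98.4]
tcp_rot: [179.8, -0.2, 54.3]
ft_force: [-5.6, -0.9, 19.7]
finger_gap: -0.0
grip_force: 9.7
time: 25.1
tool_pos: [437.0, 54.5, 98.4]
tcp_rot: [179.7, -0.2, 54.3]
ft_force: [-7.5, -0.6, 26.5]
finger_gap: 0.0
grip_force: 13.0
```

```bash
python3 -m jog '[0,0,-0.035,0,0,0,0,0,-0.035,0,0,0,0,0,-0.035,0,0,0,0,0,-0.035,0,0,0,0,0,-0.035,0,0,0]' 1
python3 -c "
from h import *
go((435.5,54.7,38,54.2))"
python3 -m jog '[0,0,0.03,0,0,0,0,0,0.06,0,0,0,0,0,0.08,0,0,0,0,0,0.089,0,0,0,0,0,0.092,0,0,0,0,0,0.092,0,0,0]' 1 40
python3 -m jog '[0,0,0,0,0,0,0,0,0,0,0,0,0,0,0,0,0,0,0,0,0,0,0,0,0,0,-0.02,0,0,0,0,0,-0.05,0,0,0,0,0,-0.06,0,0,0,0,0,-0.06,0,0,0]' -1 40
python3 -c "
from h import *
st();go((600.6,260.5,100,93.2),(605.0,185.3,100,93.2))"
```

```text
time: 25.72
tool_pos: [433.2, 54.7, 127.9]
tcp_rot: [-179.9, 0.1, 54.3]
ft_force: [0.5, 0.6, 0.1]
finger_gap: 85.0
grip_force: 0.0
[np.float64(0.0014), np.float64(0.0018), np.float64(0.0899)] 0.0019
time: 26.48
tool_pos: [434.3, 54.7, 37.3]
tcp_rot: [180.0, -0.0, 54.3]
ft_force: [-0.2, -0.4, 0.1]
finger_gap: 85.5
grip_force: 0.0
time: 27.48
tool_pos: [434.2, 54.7, 96.9]
tcp_rot: [180.0, -0.0, 54.3]
ft_force: [0.5, 0.7, -1.6]
finger_gap: 39.7
grip_force: 40.8
27.48 [434.2  54.7  96.9] [180.   -0.   54.3] [ 0.5  0.7 -1.6] 39.7 40.8
[np.float64(0.2643), np.float64(0.015), np.float64(-0.0031)] -0.6789
[np.float64(0.2058), np.float64(0.0625), np.float64(-0.0031)] -0.6789
```

```bash
python3 -m jog '[0.05,0.015,0,0,0,-0.17,0.1,0.03,0,0,0,-0.34,0.15,0.045,0,0,0,-0.51,0.206,0.0625,0,0,0,-0.679,0.206,0.0625,0,0,0,-0.679,0.206,0.0625,0,0,0,-0.679,0.206,0.0625,0,0,0,-0.679,0.206,0.0625,0,0,0,-0.679]'
python3 -c "
from h import *
p=r.snapshot('wrist');st();save(p,'w6.png');held(p);nests(p)
w=cloud(p).reshape(-1,3);T=r.sense()['tool_pos']
q=w[(np.linalg.norm(w[:,:2]-np.array(T[:2]),axis=1)<32)]
c=q[(abs(q[:,2]-T[2]-36)<2.5)]; print(cv2.minAreaRect(c[:,:2].astype(np.float32)),len(c))
"
```

```text
time: 28.48
tool_pos: [604.5, 184.8, 97.5]
tcp_rot: [180.0, -0.0, 93.1]
ft_force: [0.7, 0.4, -2.4]
finger_gap: 39.5
grip_force: 41.3
28.52 [604.6 184.9  97.6] [179.9  -0.   93.2] [-0.1  0.3 -1.6] 39.8 41.3
cap [604.1 186. ] [603.9 190.8 157.8] 3160
floor [604.  196.7] [46.2 14.6] 2.6 z 8.4
floor [600.4 259.7] [46.3 46.3] 3.3 z 8.5
((604.3495483398438, 186.9182586669922), (52.85417556762695, 38.00034713745117), 2.326272487640381) 3734
```

View pics/w6.png

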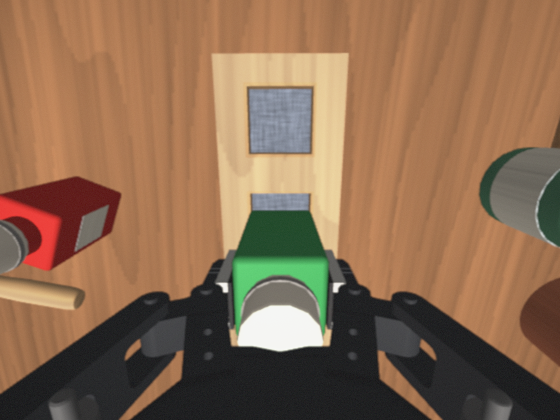

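Green (280,310) is square to the carrier, with the square2 nest at (280,120). I'll shift 1 mm and lower 51 mm.

```bash
python3 -m jog '[-0.001,0.0005,0.015,0,0,0,-0.001,0.0005,0.027,0,0,0,-0.001,0.0005,0.033,0,0,0,-0.001,0.0005,0.038,0,0,0,-0.001,0.0005,0.043,0,0,0,-0.001,0.0005,0.048,0,0,0,-0.001,0.0005,0.051,0,0,0,-0.001,0.0005,0.051,0,0,0]'
```

```text
time: 29.52
tool_pos: [605.5, 184.5, 45.9]
tcp_rot: [180.0, -0.0, 93.2]
ft_force: [-0.8, 1.3, -1.9]
finger_gap: 39.4
grip_force: 41.3
```

```bash
python3 -m jog '[0,0,0.0005,0,0,0,0,0,0.0005,0,0,0,0,0,0.0005,0,0,0,0,0,0.0005,0,0,0,0,0,-0.03,0,0,0,0,0,-0.08,0,0,0,0,0,-0.14,0,0,0,0,0,-0.17,0,0,0]' 1
python3 -m jog '[-0.05,-0.04,0,0,0,0,-0.09,-0.08,0,0,0,0,-0.1,-0.1,0,0,0,0,-0.1,-0.1,0,0,0,0,-0.1,-0.1,0,0,0,0]' -1
python3 -c "
from bot import *
p=r.snapshot('wrist');st();bottles(p);nests(p)
w=cloud(p).reshape(-1,3)
for lo,hi in((79,86),(100,125)):
    q=w[(w[:,2]>lo)&(w[:,2]<hi)&(np.linalg.norm(w[:,:2]-[605,185],axis=1)<40)]
    print(cv2.minEnclosingCircle(q[:,:2].astype(np.float32)),np.median(q[:,2]),len(q))
go((446,183.2,150,69.5))
"
```

```text
time: 30.52
tool_pos: [606.9, 184.9, 220.6]
tcp_rot: [179.7, -0.1, 93.2]
ft_force: [0.6, 0.6, -1.0]
finger_gap: 85.3
grip_force: 0.0
time: 31.15
tool_pos: [511.8, 79.5, 216.2]
tcp_rot: [179.9, -0.0, 93.2]
ft_force: [0.1, -0.8, 0.7]
finger_gap: -0.4
grip_force: 0.0
31.2 [511.9  79.7 216. ] [180.   -0.   93.2] [ 0.  -0.2  0.4] -0.1 0.0
red shoulder [446.6 183.4] [39.8 40. ] 70.9 cap [446.5 183.5] z 107.7
carrier ((607.8475952148438, 134.0843505859375), (90.76884460449219, 283.6171569824219), 3.3121705055236816)
floor [560.4 175. ] [  0.5 206.6] 3.3 z 8.0
floor [602.8 262.1] [42.7 41.9] 2.9 z 8.5
floor [611.4 109.4] [50.9 51.7] 15.9 z 8.4
((605.4990234375, 184.88302612304688), 26.797006607055664) 81.58145517270479 875
((605.184814453125, 184.63723754882812), 15.08874797821045) 105.75944762201489 1162
[np.float64(0.1071), np.float64(-0.0599), np.float64(0.066)] 0.4143
```

```bash
python3 -m jog '[0.05,-0.03,0.02,0,0,0.17,0.1,-0.055,0.04,0,0,0.34,0.107,-0.0595,0.06,0,0,0.396,0.107,-0.0595,0.066,0,0,0.396,0.107,-0.0595,0.066,0,0,0.396,0.107,-0.0595,0.066,0,0,0.396]' -1
python3 -c "
from h import *
st();go((446.5,183.4,109,70.5),(446.5,183.4,98,70.5))
"
```

```text
time: 31.95
tool_pos: [446.9, 182.2, 150.8]
tcp_rot: [179.9, -0.0, 70.5]
ft_force: [0.4, -0.6, 0.0]
finger_gap: -0.3
grip_force: 0.0
31.95 [446.9 182.2 150.8] [179.9  -0.   70.5] [ 0.4 -0.6  0. ] -0.3 0.0
[np.float64(0.001), np.float64(-0.0007), np.float64(0.0418)] 0.0002
[np.float64(0.001), np.float64(-0.0007), np.float64(0.0528)] 0.0002
```

```bash
python3 -m jog '[0.001,-0.0005,0.025,0,0,0,0.001,-0.0005,0.037,0,0,0,0.001,-0.0005,0.041,0,0,0,0.001,-0.0005,0.044,0,0,0,0.001,-0.0005,0.047,0,0,0,0.001,-0.0005,0.05,0,0,0,0.001,-0.0005,0.052,0,0,0,0.001,-0.0005,0.052,0,0,0]'
python3 -m jog '[0,0,0.001,0,0,0,0,0,0.001,0,0,0]'
python3 -m jog '[0,0,0.0015,0,0,0,0,0,0.0015,0,0,0]'
```

```text
time: 32.95
tool_pos: [446.4, 183.8, 99.1]
tcp_rot: [179.9, -0.1, 70.5]
ft_force: [-1.8, -0.3, 4.0]
finger_gap: -0.3
grip_force: 2.2
time: 33.2
tool_pos: [446.5, 183.8, 98.2]
tcp_rot: [179.9, -0.1, 70.5]
ft_force: [-2.5, -1.2, 6.5]
finger_gap: 0.1
grip_force: 3.3
time: 33.45
tool_pos: [447.5, 184.1, 98.2]
tcp_rot: [179.8, -0.1, 70.5]
ft_force: [-5.2, -2.7, 16.2]
finger_gap: 0.0
grip_force: 8.0
```

Red's cap is closed. Now the grasp and lift.

```bash
python3 -m jog '[0,0,-0.035,0,0,0,0,0,-0.035,0,0,0,0,0,-0.035,0,0,0,0,0,-0.035,0,0,0,0,0,-0.035,0,0,0]' 1
python3 -m jog '[0,0,0.03,0,0,0,0,0,0.06,0,0,0,0,0,0.08,0,0,0,0,0,0.089,0,0,0,0,0,0.092,0,0,0,0,0,0.092,0,0,0]' 1 40
python3 -m jog '[0,0,0,0,0,0,0,0,0,0,0,0,0,0,0,0,0,0,0,0,0,0,0,0,0,0,-0.02,0,0,0,0,0,-0.05,0,0,0,0,0,-0.06,0,0,0,0,0,-0.06,0,0,0]' -1 40
python3 -c "
from h import *
st();go((600.4,259.7,100,93.2))"
```

```text
time: 34.08
tool_pos: [445.0, 183.5, 129.4]
tcp_rot: [-179.9, 0.1, 70.5]
ft_force: [0.6, -0.6, -0.2]
finger_gap: 85.4
grip_force: 0.0
time: 34.83
tool_pos: [446.0, 183.8, 38.9]
tcp_rot: [180.0, -0.0, 70.5]
ft_force: [-0.7, -0.1, 0.2]
finger_gap: 85.4
grip_force: 0.0
time: 35.83
tool_pos: [445.9, 183.8, 98.4]
tcp_rot: [180.0, -0.0, 70.5]
ft_force: [0.6, -0.3, -2.3]
finger_gap: 39.4
grip_force: 41.1
35.83 [445.9 183.8  98.4] [180.   -0.   70.5] [ 0.6 -0.3 -2.3] 39.4 41.1
[np.float64(0.1231), np.float64(0.1204), np.float64(-0.0016)] -0.3958
```

```bash
python3 -m jog '[0.05,0.04,0,0,0,-0.14,0.09,0.08,0,0,0,-0.28,0.123,0.1205,0,0,0,-0.396,0.123,0.1205,0,0,0,-0.396,0.123,0.1205,0,0,0,-0.396,0.123,0.1205,0,0,0,-0.396,0.123,0.1205,0,0,0,-0.396]'
python3 -c "
from h import *
p=r.snapshot('wrist');st();save(p,'w7.png');held(p);nests(p)
w=cloud(p).reshape(-1,3);T=r.sense()['tool_pos']
q=w[(np.linalg.norm(w[:,:2]-np.array(T[:2]),axis=1)<32)]
c=q[(abs(q[:,2]-T[2]-36)<2.5)]; print(cv2.minAreaRect(c[:,:2].astype(np.float32)),len(c))
"
```

```text
time: 36.7
tool_pos: [599.6, 259.3, 99.0]
tcp_rot: [180.0, -0.0, 93.2]
ft_force: [-0.9, -0.1, -1.6]
finger_gap: 39.4
grip_force: 41.8
36.75 [599.9 259.4  99.1] [179.9  -0.   93.2] [ 0.2 -0.1 -1.5] 39.5 41.8
cap [599.3 259.8] [599.2 264.3 157.8] 3235
floor [599.8 271.2] [46.3 15.7] 2.5 z 8.4
((599.6444702148438, 260.47186279296875), (52.85178756713867, 37.79018020629883), 3.369992971420288) 3237
```

View pics/w7.png

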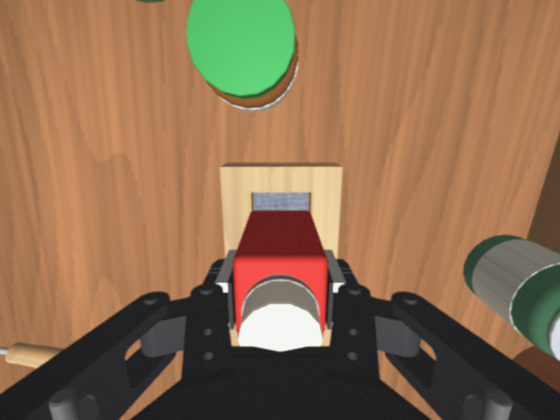

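Red (280,310) lines up with the last nest, whose visible strip is at (281,202). I'll shift 1 mm and lower.

```bash
python3 -m jog '[0,0.001,0.015,0,0,0,0,0.001,0.027,0,0,0,0,0.001,0.033,0,0,0,0,0.001,0.038,0,0,0,0,0.001,0.043,0,0,0,0,0.001,0.048,0,0,0,0,0.001,0.051,0,0,0,0,0.001,0.051,0,0,0]'
python3 -m jog '[0,0,0.0005,0,0,0,0,0,0.0005,0,0,0,0,0,0.0005,0,0,0,0,0,0.0005,0,0,0,0,0,-0.03,0,0,0,0,0,-0.08,0,0,0,0,0,-0.14,0,0,0,0,0,-0.17,0,0,0]' 1
python3 -m jog '[-0.06,-0.04,0,0,0,0,-0.12,-0.08,0,0,0,0,-0.18,-0.1,0,0,0,0,-0.2,-0.12,0,0,0,0,-0.24,-0.12,0,0,0,0,-0.24,-0.12,0,0,0,0,-0.24,-0.12,0,0,0,0]'
python3 -c "
from bot import *
st()
for n in ('wrist','top'):
    p=r.snapshot(n); print(n); discs(p,10)
    w=cloud(p).reshape(-1,3)
    for c in ((613.3,35),(604.7,184.8),(600.4,259.7)):
        for lo,hi in((79,86),(98,125)):
            q=w[(w[:,2]>lo)&(w[:,2]<hi)&(np.linalg.norm(w[:,:2]-c,axis=1)<40)]
            if len(q)>10: print(c,np.round(cv2.minEnclosingCircle(q[:,:2].astype(np.float32))[0],1),np.median(q[:,2]).round(1),len(q))
save(p,'top2.png',None,1.42)
"
```

```text
time: 37.75
tool_pos: [601.4, 259.6, 47.4]
tcp_rot: [180.0, -0.0, 93.2]
ft_force: [0.3, 0.2, -2.5]
finger_gap: 39.6
grip_force: 41.8
time: 38.75
tool_pos: [602.7, 260.1, 222.2]
tcp_rot: [179.7, -0.1, 93.2]
ft_force: [0.3, 0.6, -0.1]
finger_gap: 85.4
grip_force: 0.0
time: 39.62
tool_pos: [494.9, 13.4, 217.4]
tcp_rot: [180.0, -0.0, 93.2]
ft_force: [-0.2, 0.7, -0.1]
finger_gap: 85.7
grip_force: 0.0
39.62 [494.9  13.4 217.4] [180.   -0.   93.2] [-0.2  0.7 -0.1] 85.7 0.0
wrist
0.92 circ [ 406.4 -196.6] 30.0 rect [ 406.6 -195.2] z 10.0 col [ 84. 198. 102.] [189, 308, 233, 345]
0.27 circ [609.6 102.9] 117.7 rect [609.7 102.2] z 27.9 col [214. 179. 138.] [338, 1, 442, 213]
(613.3, 35) [613.7  35.1] 81.7 826
(613.3, 35) [613.9  35. ] 105.7 918
(604.7, 184.8) [605.3 178.3] 81.6 847
(604.7, 184.8) [605.3 182.6] 105.6 740
top
0.82 circ [ 362.6 -277.4] 29.9 rect [ 363.1 -277.7] z 10.0 col [223.  69.  65.] [369, 247, 395, 270]
0.79 circ [ 311.  -190.6] 29.8 rect [ 310.5 -191.1] z 9.9 col [223.  68.  64.] [342, 269, 363, 288]
0.6 circ [ 566.4 -290. ] 30.1 rect [ 566.5 -290.2] z 25.8 col [188. 150. 115.] [376, 170, 395, 197]
0.6 circ [ 403.6 -196.9] 29.7 rect [ 404.3 -196.6] z 9.8 col [ 88. 185. 102.] [341, 234, 362, 253]
(604.7, 184.8) [602.5 186.5] 81.4 58
(604.7, 184.8) [603.4 185. ] 105.5 113
(600.4, 259.7) [599.7 259.3] 81.7 87
(600.4, 259.7) [599.2 259.5] 105.5 115
```

View pics/top2.png

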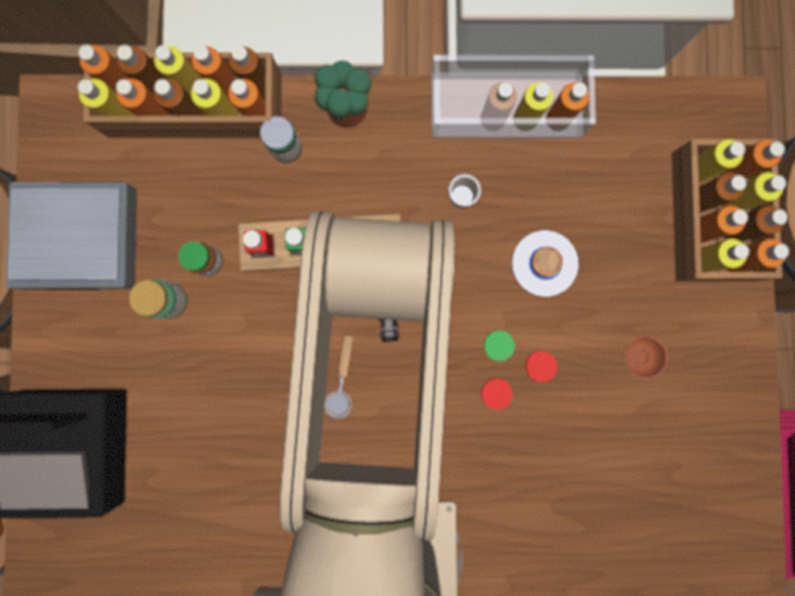

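The picture shows red (257,240) and green (295,238) in the square nests and the stack (546,262) on the blue spot. Both wrist and top readings put the caps at 105.5–105.7, so they are closed and seated. No other thing has moved.

```bash
python3 -m jog '[0,0,0,0,0,0,0,0,0,0,0,0]'; python3 -c "
from h import *
print(r.hand_in())"
```

```text
time: 40.08
tool_pos: [494.8, 13.6, 217.2]
tcp_rot: [-180.0, -0.0, 93.2]
ft_force: [0.7, 0.4, 0.0]
finger_gap: 85.1
grip_force: 0.0
the job is handed in; nothing more can be done
None
```

I handed the job in at about 40 s; my last camera check showed the yellow, green and red bottles capped and seated in matching nests, both coasters stacked about 3 mm or less from the plate's centre, and the bystanders where they were (hand-in gave no verdict).

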